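# Close the guitar humidity canister

### The arm

A 7-joint arm with a two-finger parallel gripper is mounted at the origin on a cart in front of the work surface, level with it; the furniture and walls round the work are solid. World frame = base frame: x ahead of the robot, y to its left, z up, the work surface at z = 0. Lengths are in mm, angles in rad, forces in N, time in s.
With the tool pointing down it reaches from about 400 to 750 mm from the base axis. Payload 19.5 kg.
Tool frame: the origin (TCP) lies at the very end of the fingers, on their centre line; the grasp point (between the pads) lies 19 mm behind it (grasp_offset is the distance from the TCP to the grasp point, in mm); z points along the fingers, y is the line along which they close (so a half turn about z gives the same grasp; the last joint's range is limited). The gripper opens to 85 mm and grips with 20 to 120 N. Pads are 22 mm wide; open, the fingers measure 114 mm over their backs; the gripper's body (76 mm by 85 mm) begins 54 mm behind the grasp point. The pads swing forward as they close: fully open they stand 13 mm farther back than shut.
Start: joints at [-1.331, 0.707, -0.028, 1.485, 0.022, 0.951, -0.075], TCP at [159.887, 552.296, 231.268] pointing down, gripper open.
Joint ranges: [-2.71, 2.71], [-0.32, 2.16], [-1.57, 1.52], [0, 2.45], [-1.46, 4.6], [0, 2.02], [-2.83, 2.83]. Speed limits (rad/s): [1.89, 1.89, 2.57, 2.57, 3.01, 3.01, 3.01].

### API

Orientations are given as a unit quaternion [x, y, z, w].
In Python, from workcell import * gives the robot as it stands.
- The arm moves only by the tool send_rows, never from a script. Its arguments are lists of equal length, an entry for each row: "slide": the shift along the tool's x, y, z in m, a list of three; "dr": the turn, a rotation vector about the tool's x, y, z in units of 6 degrees (1.0 is 6 degrees), a list of three. A call has 1 to 20 rows; each row is the pose to reach, as a shift and turn from the pose commanded when the call began, along the tool's axes at that moment; what a row does not reach only later rows make up. A row lasts 1/10 s, in which the tool goes at most 50 mm and 8.59 degrees, less where a joint would pass 70% of its speed; a pose out of reach is approached as far as the arm can. A call with a gripper value outside its range is refused whole. "grip" is the opening in per cent of the stroke, from 0 (shut) to 100 (fully open), set as the call begins (left out, the last holds). The fingers move at their own pace and stop on an object; the grip force is fixed at half the most. Time passes only in rows, so rows that repeat a pose let the fingers close. It gives the time, the measured TCP pose, the force, the opening and the grip force at its end, in the units of the state.
- get_obs(): the state, without advancing time (a new reading comes with each control period).
- snapshot(name): name is "side" or "top" or "wrist"; returns a dict with "frame" (384x512x3 uint8, blue, green, red), "z_map" (384x512 float32, mm along the optical axis (not along the pixel's ray), 0 where there is no reading), "K" (3x3 intrinsics, pixels), "R" (3x3) and "t" (3): a world point X has camera coordinates R X + t; the wrist camera has in their place "mount" (4x4, takes a point from camera to tool coordinates, whose origin is the TCP and whose axes are the flange's). Camera axes: x right, y down, z forward; pixel columns grow to the right and rows downward; lengths in mm; the calibration is good to about 2 mm. A picture is of the moment at which its call begins: read the wrist's pose just before it.
- close_job(): hands the job in; it is judged then, once.
Trained networks look in a picture, given as the dict that the camera call returned (one of the last four; its "shot" number tells which), for a name from the list of things; names that differ only in an ending like _2 or _b are one class to them, and where a whole thing is asked for, a point or a joint stands for the part that bears it (a point fixed in the world has none). Each returns a list of dicts, best first, with "confidence" (0 to 1); they miss things now and then, are a little off and sometimes report something else, mostly with a low value. They report only what shows in the picture. A call takes as long as a camera call. They do not tell look-alikes from the thing itself.
- spot_in(picture, query): "extent" ([left, top, width, height] in pixels, round what is visible of it).
The state is a dict: "time_s": time; "q": joint angles; "joint_vel": joint speeds; "joint_efforts": joint torques, N m; "tcp_pos": TCP position; "orientation": TCP orientation; "wrist_force": force on the tool from outside, world axes, zero at the start; "moment": the same for the moment, N m; "grip_width": finger opening in mm; "grip_force": force on a finger pad.
Only numpy, scipy, OpenCV 4.12 (cv2) and the standard library are available. Lean on these libraries where they do the work, as an engineer would, in place of code of your own. Each camera call takes 0.05 s, during which the arm holds its last target. There are 200 camera calls.

### The job

Close the blue humidity canister: first seat the perforated brass strainer disk flat in its mouth, then lower the orange ring over it with the grip bar pointing at the white marks and turn the ring clockwise (seen from above) until it stops, the bar in line with the orange marks. Leave the plain white disk where it lies, and let go of everything.

Things in the scene. Friction and masses are not known exactly. Their poses are not given: they have to be found in the camera images.
- canister: Blue round canister, 112 mm across at the foot, fixed to the desk, open grey neck on top. Origin: centre of underside, z up. Shoulder 62 mm high, neck rim 80 mm. Neck 64 mm across, with two lugs 78 mm across. Orange marks on shoulder and wall at both ends of its x axis; white marks on the line 65 degrees counter-clockwise of it seen from above (yaw +65).
- mouth (a point): Centre of the canister's mouth at rim height, axes as the canister. Bore 50 mm across, widening to 58 at the rim, flat seat 8 mm below the rim. The ring passes the lugs only with its bar within 35 degrees of the white marks; turned 65 degrees clockwise from there it meets a firm stop with its bar at the orange marks. It turns freely, with 3 mm play sideways and in height.
- ring: Loose orange lock ring, 92 mm across, about 0.12 kg, lying upright. Origin: centre of its underside, z up. Grip bar across the top along its x axis, 60 mm long, 14 mm thick, 36 to 50 mm above the origin, open below its middle. The flange, with a 34 mm hole, rests on the neck's rim 16 mm above the origin: fully down, the origin is 64 mm above the desk. A half turn makes no difference.
- strainer: Loose perforated brass disk with dark holes, 44 mm across, 5 mm thick, with a knob 12 mm in diameter and 16 mm tall on its middle (21 mm in all), 0.04 kg, lying knob up. Origin: centre of its underside, z up. Seated, the origin is 72 mm above the desk and the knob stands 13 mm above the rim.
- blank: Loose plain white disk without holes, of the strainer's shape and size: not wanted. Origin: centre of its underside.
Not all that is in view belongs to the job. There is more than one size of the ring; the job needs the largest.

How it is judged (in metres and radians):
On the way, in this order (a step that is already met when the one before it is completed fails the run):
1. the strainer disk is seated flat in the open mouth, before the ring is on (horizontal distance between strainer and canister below 0.006 m and z of strainer in the frame of canister below 0.0745 m and angle between strainer's own z axis and vertical below 0.12 rad and horizontal distance between ring and canister above 0.05 m), for 0.2 s.
2. the ring is down over the neck with its bar still near the white marks, not yet turned (horizontal distance between ring and canister below 0.008 m and z of ring in the frame of canister below 0.0685 m and angle between the x axis of ring and the x axis of canister, either way round above 0.4 rad), for 0.1 s.
At the end, for the whole second after the job is handed in: The strainer lies flat on its seat in the mouth (within 6 mm of the axis, 2.5 mm of height, 7 degrees); the ring is fully down over it (within 8 mm, 2.5 mm, 6 degrees), turned until its bar is within 15 degrees of the orange marks; both at rest (horizontal distance between strainer and canister below 0.006 m and z of strainer in the frame of canister below 0.0745 m and angle between strainer's own z axis and vertical below 0.12 rad and horizontal distance between ring and canister below 0.008 m and z of ring in the frame of canister below 0.0665 m and angle between ring's own z axis and vertical below 0.1 rad and angle between the x axis of ring and the x axis of canister, either way round below 0.26 rad and linear speed of each of ring, strainer below 0.02 m/s); the robot touches nothing.
It fails at once if the plain white disk is moved by more than 30 mm (distance of blank from where it was at the start of the episode above 0.03 m).
It also fails if it takes over 61 s, if anything falls off the work surface, if the arm or the gripper's body presses on something with over 40 N, if the wrist force passes 120 N, or if a joint passes its speed limit or range.

## Working session

There is one attempt and no reset: what is moved stays moved. The work goes in short steps, Python scripts to look and compute and a tool call to move; the robot and the scene stay as the last step left them, time stands still between calls to the robot, and variables do not carry over. Pictures are saved under pics/ and viewed, at most 10 in all, crops included, and the job is handed in when it is done.

Besides the shell and the picture viewer there is one more tool, called as a command line: name --argument value ..., lists and objects as JSON in quotes. send_rows: Moves the arm, as the interface text tells. Its arguments: {"type":"object","properties":{"slide":{"type":"array"},"dr":{"type":"array"},"grip":{"type":"number"}},"required":["slide","dr"]}

```bash
mkdir -p pics; cat > h.py <<'E'
from workcell import *
import numpy as np, cv2
from scipy.spatial.transform import Rotation as Ro
def cam(s,o=None):
    if "R" in s: R=np.array(s["R"]);t=np.array(s["t"]);return R.T,-R.T@t
    M=np.array(s["mount"]);T=np.eye(4);T[:3,:3]=Ro.from_quat(o["orientation"]).as_matrix();T[:3,3]=o["tcp_pos"]
    W=T@M;return W[:3,:3],W[:3,3]
def cloud(s,o=None):
    A,c=cam(s,o);K=np.array(s["K"]);z=s["z_map"].astype(float)
    v,u=np.mgrid[:z.shape[0],:z.shape[1]]
    P=np.stack([(u-K[0,2])/K[0,0]*z,(v-K[1,2])/K[1,1]*z,z],-1)
    P=P@A.T+c;P[z==0]=np.nan;return P
def ray(s,u,v,h,o=None):
    A,c=cam(s,o);d=A@np.linalg.inv(s["K"])@[u,v,1];return c+d*(h-c[2])/d[2]
E
python3 - <<'E'
from h import *
o=get_obs();print(o)
for n in("top","side"):
    s=snapshot(n);cv2.imwrite(f"pics/{n}0.png",s["frame"]);P=cloud(s)
    print(n,cam(s)[1])
    for q in("canister","ring","strainer","blank"):
        for r in spot_in(s,q)[:5]:
            x,y,w,h=[int(a) for a in r["extent"]];B=P[y:y+h,x:x+w].reshape(-1,3)
            print(q,round(r["confidence"],2),r["extent"],np.round(ray(s,x+w/2,y+h/2,20)),np.nanpercentile(B[:,2],[2,50,98]).round())
E
```

```text
{'time_s': 0.0, 'q': array([-1.33067072,  0.70711088, -0.02760894,  1.48501539,  0.02197431,
        0.95090872, -0.07552597]), 'joint_vel': array([ 0.00216163, -0.00099255,  0.00018702, -0.00072934,  0.00056259,
       -0.00035428,  0.00173101]), 'joint_efforts': array([ 1.70914223e-04, -8.83222103e+01,  1.23462662e+00, -2.36168432e+01,
        1.69169856e-02,  6.49384718e-03,  6.91910418e-05]), 'tcp_pos': array([159.83525465, 552.04940984, 230.81914827]), 'orientation': array([ 1.40469986e-01,  9.90084773e-01, -5.66197929e-04, -6.90287564e-05]), 'wrist_force': array([-0.2002362 ,  0.35502872, -0.10249858]), 'moment': array([-0.0121737 , -0.03596367, -0.01325143]), 'grip_force': 0.0, 'grip_width': 85.64655642513307}
top [414.40960169  91.41448882 992.24578047]
canister 0.65 [237.0, 192.4, 39.1, 39.7] [571.  91.  20.] [-2. 63. 80.]
canister 0.19 [189.9, 201.6, 10.8, 16.6] [572. 258.  20.] [-1.  6. 22.]
ring 0.9 [220.6, 127.6, 24.2, 19.0] [779. 166.  20.] [-2. 14. 37.]
ring 0.88 [295.9, 250.6, 34.5, 38.2] [427. -56.  20.] [-3. 19. 51.]
ring 0.67 [348.2, 251.7, 26.2, 24.1] [ 447. -182.   20.] [-3. 13. 37.]
strainer 0.49 [185.4, 200.7, 15.6, 18.5] [572. 262.  20.] [-3.  4. 22.]
blank 0.6 [143.8, 192.0, 18.2, 18.6] [590. 371.  20.] [-3.  4. 22.]
side [226.93431069 707.14039047 611.82232154]
canister 0.76 [248.4, 183.6, 43.9, 46.9] [582.  82.  20.] [-2. 48. 79.]
ring 0.85 [173.9, 190.4, 27.9, 23.5] [777. 174.  20.] [-3. 11. 35.]
ring 0.82 [331.0, 186.0, 31.5, 26.6] [423. -43.  20.] [-3. 18. 49.]
ring 0.7 [342.8, 161.3, 19.9, 19.3] [ 457. -176.   20.] [-3. 12. 35.]
strainer 0.53 [224.1, 249.5, 20.5, 14.6] [563. 269.  20.] [-2.  4. 20.]
blank 0.88 [185.0, 277.7, 16.4, 23.1] [585. 383.  20.] [-3.  4. 21.]
blank 0.41 [248.4, 185.2, 41.8, 45.9] [581.  88.  20.] [-2. 51. 79.]
blank 0.34 [222.2, 250.6, 24.7, 17.6] [559. 275.  20.] [-3.  3. 19.]
```

```bash
python3 - <<'E'
import cv2,numpy as np
a=cv2.imread("pics/top0.png")[90:330,120:420];b=cv2.imread("pics/side0.png")[110:350,120:420]
a=cv2.resize(a,None,fx=2.5,fy=2.5,interpolation=3);cv2.imwrite("pics/a.png",a)
E
```

```text
(no output)
```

View pics/a.png

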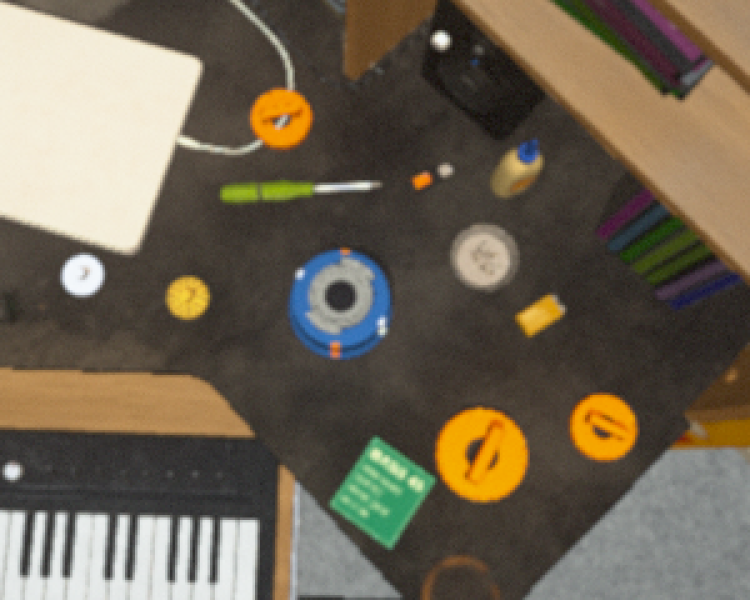

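View pics/side0.png

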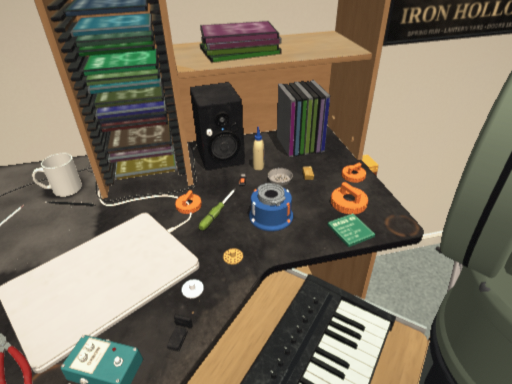

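The top view (crop 2.5x) shows the brass strainer at (188,297), the white disk at (83,275) and the canister at (341,303). The canister's orange marks run nearly vertical in the image and its white marks are at (300,272)/(382,325). The large ring is at (482,455), its bar tilted up and to the right. The side view agrees.

```bash
cat >> h.py <<'E'
def goal(x,y,z,yaw,o=None):
    "yaw=deg of tool x; prints slide (m), dr (6 deg units) for pose pointing straight down"
    o=o or get_obs();R=Ro.from_quat(o["orientation"]);c,s=np.cos(np.radians(yaw)),np.sin(np.radians(yaw))
    G=Ro.from_matrix(np.array([[c,s,0],[s,-c,0],[0,0,-1.]]))
    X=R.as_matrix()[:,0];print("yaw now",np.degrees(np.arctan2(X[1],X[0])).round(2),"tcp",o["tcp_pos"].round(1),"q",o["q"].round(2),"t",o["time_s"])
    print("slide",(R.inv().apply(np.array([x,y,z])-o["tcp_pos"])/1000).round(4),"dr",(np.degrees((R.inv()*G).as_rotvec())/6).round(3))
E
python3 - <<'E'
from h import *
s=snapshot("top");P=cloud(s)
def blob(c,r,lo,hi):
    m=(np.hypot(P[...,0]-c[0],P[...,1]-c[1])<r)&(P[...,2]>lo)&(P[...,2]<hi);return P[m]
for n,c,r,lo,hi in(("str",(572,260),40,3,30),("can",(571,91),75,50,90),("rim",(571,91),75,75,90),("ring",(427,-56),60,8,60),("bar",(427,-56),60,42,60)):
    B=blob(c,r,lo,hi);(cx,cy),rad=cv2.minEnclosingCircle(B[:,:2].astype(np.float32))
    w,V=np.linalg.eigh(np.cov(B[:,:2].T));v=V[:,1]
    print(n,len(B),B.mean(0).round(1),"circ",round(cx,1),round(cy,1),round(rad,1),"ang",np.degrees(np.arctan2(v[1],v[0])).round(1),w.round())
goal(530,260,200,115)
E
```

```text
str 220 [575.1 257.8   6.5] circ 572.4 259.3 39.0 ang 165.5 [155. 204.]
can 1197 [570.5  92.5  68.2] circ 572.8 92.7 50.7 ang 117.1 [616. 619.]
rim 246 [572.7  92.7  77.8] circ 572.5 92.0 39.1 ang 152.4 [332. 601.]
ring 995 [421.7 -56.5  23.9] circ 418.4 -53.5 53.4 ang 113.6 [558. 584.]
bar 144 [422.6 -57.4  49.1] circ 422.4 -58.1 29.8 ang 154.0 [ 18. 287.]
yaw now 163.85 tcp [159.9 552.3 231.2] q [-1.33  0.71 -0.03  1.48  0.02  0.95 -0.08] t 0.55
slide [-0.4368 -0.1778  0.0313] dr [-1.000e-03  0.000e+00  8.142e+00]
```

send_rows --slide '[[-0.04,-0.014,0.005],[-0.08,-0.028,0.01],[-0.12,-0.042,0.015],[-0.16,-0.056,0.02],[-0.2,-0.07,0.025],[-0.24,-0.084,0.03],[-0.28,-0.098,0.035],[-0.32,-0.112,0.04],[-0.36,-0.126,0.045],[-0.4,-0.14,0.05],[-0.44,-0.154,0.055],[-0.48,-0.167,0.06],[-0.48,-0.167,0.06],[-0.48,-0.167,0.06],[-0.48,-0.167,0.06],[-0.48,-0.167,0.06]]' --dr '[[0,0,0.7],[0,0,1.4],[0,0,2.1],[0,0,2.8],[0,0,3.5],[0,0,4.2],[0,0,4.9],[0,0,5.6],[0,0,6.3],[0,0,7],[0,0,7.7],[0,0,8.14],[0,0,8.14],[0,0,8.14],[0,0,8.14],[0,0,8.14]]' --grip 50

```text
time_s: 2.15
tcp_pos: [573.9, 259.4, 171.6]
orientation: [0.537, 0.844, 0.0, -0.0]
wrist_force: [0.0, 0.5, -0.2]
grip_width: 42.5
grip_force: 0.0
```

```bash
cat > look.py <<'E'
from h import *
import sys
name,q=sys.argv[1],sys.argv[2]
o=get_obs();s=snapshot("wrist");cv2.imwrite(f"pics/{name}.png",s["frame"]);P=cloud(s,o);np.save(name,P)
for r in spot_in(s,q)[:3]:
    x,y,w,h=r["extent"];print(q,round(r["confidence"],2),r["extent"],ray(s,x+w/2,y+h/2,float(sys.argv[3]),o).round(1))
np.savez("obs_"+name,**{k:v for k,v in o.items()},K=s["K"],mount=s["mount"])
goal(574,258,100,115,o)
E
python3 look.py w1 strainer 5; python3 - <<'E'
from h import *
P=np.load("w1.npy")
for lo,hi,r in((3,9,45),(16,26,30)):
    m=(np.hypot(P[...,0]-574,P[...,1]-258)<r)&(P[...,2]>lo)&(P[...,2]<hi);B=P[m]
    print(len(B),B.mean(0).round(1),cv2.minEnclosingCircle(B[:,:2].astype(np.float32)))
E
```

```text
strainer 0.71 [235.0, 145.9, 44.4, 42.5] [575.7 260.1   5. ]
yaw now 115.11 tcp [573.9 259.4 171.6] q [-0.53  0.87  0.13  1.35 -0.12  0.94  0.06] t 2.15
slide [-0.0013 -0.0005  0.0716] dr [ 0.002 -0.004  0.018]
1333 [575.1 259.7   4.7] ((575.50634765625, 258.9192199707031), 22.101619720458984)
130 [575.2 259.4  20.4] ((575.3482055664062, 259.0414733886719), 5.899809837341309)
```

View pics/w1.png

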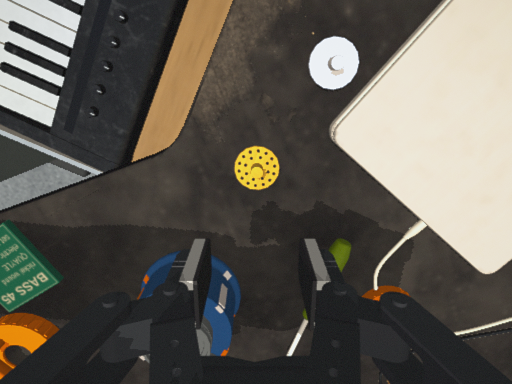

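The wrist view shows the strainer alone at (257,168), with its knob centre at about (575.3, 259.2). I'm going down to grip the knob.

send_rows --slide '[[-0.001,0.001,0.03],[-0.001,0.001,0.06],[-0.001,0.001,0.09],[-0.001,0.001,0.115],[-0.001,0.001,0.135],[-0.001,0.001,0.15],[-0.001,0.001,0.158],[-0.001,0.001,0.163],[-0.001,0.001,0.163],[-0.001,0.001,0.163]]' --dr '[[0,0,0],[0,0,0],[0,0,0],[0,0,0],[0,0,0],[0,0,0],[0,0,0],[0,0,0],[0,0,0],[0,0,0]]' --grip 40

```text
time_s: 3.25
tcp_pos: [576.2, 258.1, 9.0]
orientation: [0.537, 0.843, 0.0, 0.0]
wrist_force: [0.6, 0.2, -0.7]
grip_width: 34.1
grip_force: 0.0
```

send_rows --slide '[[0,0,0],[0,0,0],[0,0,0],[0,0,0],[0,0,0],[0,0,0],[0,0,0]]' --dr '[[0,0,0],[0,0,0],[0,0,0],[0,0,0],[0,0,0],[0,0,0],[0,0,0]]' --grip 0

```text
time_s: 3.95
tcp_pos: [576.1, 258.0, 9.0]
orientation: [0.537, 0.843, 0.0, 0.0]
wrist_force: [-1.5, -0.8, 6.6]
grip_width: 8.9
grip_force: 58.7
```

```bash
python3 - <<'E'
from h import *
goal(572.5,182,170,100)
E
```

```text
yaw now 115.01 tcp [576.1 258.    9. ] q [-0.51  1.09  0.09  1.43 -0.14  0.62  0.08] t 3.95
slide [-0.0674 -0.0353 -0.161 ] dr [ 8.000e-03 -1.000e-03  2.502e+00]
```

send_rows --slide '[[0,0,-0.01],[0,0,-0.03],[0,0,-0.06],[0,0,-0.1],[0,0,-0.14],[-0.02,-0.01,-0.171],[-0.05,-0.025,-0.171],[-0.085,-0.041,-0.171],[-0.12,-0.058,-0.171],[-0.15,-0.073,-0.171],[-0.175,-0.085,-0.171],[-0.19,-0.092,-0.171],[-0.196,-0.095,-0.171],[-0.196,-0.095,-0.171],[-0.196,-0.095,-0.171]]' --dr '[[0,0,0],[0,0,0],[0,0,0],[0,0,0],[0,0,0],[0,0,0.3],[0,0,0.6],[0,0,1],[0,0,1.4],[0,0,1.8],[0,0,2.2],[0,0,2.5],[0,0,2.5],[0,0,2.5],[0,0,2.5]]'

```text
time_s: 5.45
tcp_pos: [572.6, 41.6, 179.3]
orientation: [0.642, 0.767, 0.0, -0.0]
wrist_force: [-1.4, 0.1, -0.8]
grip_width: 9.0
grip_force: 58.6
```

```bash
python3 look.py w2 canister 80; python3 - <<'E'
from h import *
P=np.load("w2.npy")
for lo,hi,r in((76,90,50),(55,70,70)):
    m=(np.hypot(P[...,0]-572,P[...,1]-92)<r)&(P[...,2]>lo)&(P[...,2]<hi);B=P[m]
    print(len(B),B.mean(0).round(1),cv2.minEnclosingCircle(B[:,:2].astype(np.float32)))
E
```

```text
canister 0.56 [202.2, 51.7, 125.6, 125.3] [569.3  99.   80. ]
yaw now 100.14 tcp [572.6  41.6 179.3] q [-0.21  0.78  0.16  1.56 -0.15  0.82  0.19] t 5.45
slide [0.2127 0.0394 0.0795] dr [ 1.000e-03 -7.000e-03 -2.477e+00]
1767 [570.3  95.6  78.4] ((571.362548828125, 93.99251556396484), 38.782344818115234)
5881 [569.8  99.9  61.7] ((570.6055908203125, 94.49192810058594), 50.80025100708008)
```

View pics/w2.png

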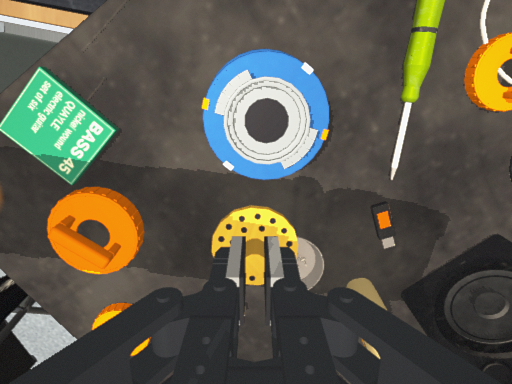

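The brass disk is held level at (255,245). The canister's neck is at (267,120), orange marks at (206,103)/(325,133), white marks at (307,68)/(228,166).

```bash
python3 - <<'E'
from h import *
d=np.load("obs_w2.npz");o=d;s={"K":d["K"],"mount":d["mount"]}
P=np.load("w2.npy")
for n,a,b in(("orange",(206,103),(325,133)),("white",(228,166),(307,68))):
    A=ray(s,*a,62,o);B=ray(s,*b,62,o);v=B-A;print(n,A.round(1),B.round(1),((A+B)/2).round(1),np.degrees(np.arctan2(v[1],v[0])).round(1))
m=(P[...,2]>150)&(P[...,2]<186);m[290:]=0;m[:200]=0;B=P[m]
# disk plane
f=cv2.imread("pics/w2.png");hsv=cv2.cvtColor(f,cv2.COLOR_BGR2HSV);g=(hsv[...,0]>18)&(hsv[...,0]<32)&(hsv[...,1]>120)
g[:200]=0;g[292:]=0;g[:,:205]=0;g[:,302:]=0
B=P[g];B=B[~np.isnan(B[:,0])];print(len(B),np.percentile(B[:,2],[5,25,50,75,95]).round(1))
B=B[abs(B[:,2]-np.median(B[:,2]))<4]
c=np.linalg.lstsq(np.c_[B[:,:2]-B[:,:2].mean(0),np.ones(len(B))],B[:,2],rcond=None)[0];print("tilt",c,cv2.minEnclosingCircle(B[:,:2].astype(np.float32)))
E
```

```text
orange [523.8  97.8  62. ] [619.7  91.4  62. ] [571.7  94.6  62. ] -3.8
white [548.   51.2  62. ] [594.7 136.2  62. ] [571.3  93.7  62. ] 61.2
3056 [173.5 174.5 175.1 176.  191.2]
tilt [ 2.84817339e-03 -1.54300868e-02  1.74838766e+02] ((571.2880859375, 42.08067321777344), 22.27073860168457)
```

send_rows --slide '[[0.015,0.003,0],[0.035,0.006,0],[0.051,0.009,0],[0.051,0.009,0],[0.051,0.009,0.03],[0.051,0.009,0.055],[0.051,0.009,0.07],[0.051,0.009,0.078],[0.051,0.009,0.083],[0.051,0.009,0.088],[0.051,0.009,0.092],[0.051,0.009,0.095],[0.051,0.009,0.098],[0.051,0.009,0.098],[0.051,0.009,0.098]]' --dr '[[0,0,0],[0,0,0],[0,0,0],[0,0,0],[0,0,0],[0,0,0],[0,0,0],[0,0,0],[0,0,0],[0,0,0],[0,0,0],[0,0,0],[0,0,0],[0,0,0],[0,0,0]]'

```text
time_s: 7.05
tcp_pos: [572.7, 91.9, 81.4]
orientation: [0.643, 0.766, 0.0, 0.0]
wrist_force: [0.2, -1.1, -1.1]
grip_width: 8.9
grip_force: 58.7
```

send_rows --slide '[[0,0,0],[0,0,0],[0,0,0],[0,0,0],[0,0,-0.02],[0,0,-0.05],[-0.02,0,-0.08],[-0.04,0,-0.1],[-0.05,0,-0.1],[-0.05,0,-0.1],[-0.05,0,-0.1]]' --dr '[[0,0,0],[0,0,0],[0,0,0],[0,0,0],[0,0,0],[0,0,0],[0,0,0],[0,0,0],[0,0,0],[0,0,0],[0,0,0]]' --grip 35

```text
time_s: 8.15
tcp_pos: [580.9, 43.4, 180.5]
orientation: [0.643, 0.766, -0.0, -0.001]
wrist_force: [0.2, 0.3, 0.3]
grip_width: 29.7
grip_force: 0.0
```

```bash
python3 look.py w3 strainer 77; python3 - <<'E'
from h import *
P=np.load("w3.npy")
for lo,hi,r in((73.5,79,23),(88,98,20),(76.5,84,50)):
    m=(np.hypot(P[...,0]-571.5,P[...,1]-94)<r)&(P[...,2]>lo)&(P[...,2]<hi);B=P[m]
    print(len(B),B.mean(0).round(1),cv2.minEnclosingCircle(B[:,:2].astype(np.float32)))
    if r==23:print(np.linalg.lstsq(np.c_[B[:,:2]-B[:,:2].mean(0),np.ones(len(B))],B[:,2],rcond=None)[0])
f=cv2.imread("pics/w3.png")[30:210,150:390];cv2.imwrite("pics/w3c.png",cv2.resize(f,None,fx=2,fy=2))
goal(422,-57,180,-25)
E
```

```text
strainer 0.85 [226.4, 91.4, 60.4, 60.7] [572.5  94.   77. ]
yaw now 100.03 tcp [580.9  43.4 180.5] q [-0.21  0.79  0.16  1.53 -0.15  0.84  0.18] t 8.15
slide [0.2125 0.0307 0.0806] dr [-0.011 -0.007 -2.495]
2443 [571.4  93.3  76.7] ((571.1263427734375, 92.5155258178711), 22.200239181518555)
[1.39944149e-03 3.83268522e-05 7.67389923e+01]
231 [571.5  92.8  92.5] ((571.5416870117188, 92.5279541015625), 5.970246315002441)
2867 [571.1  94.1  78. ] ((570.6504516601562, 92.79511260986328), 38.50790786743164)
yaw now 100.08 tcp [580.9  43.7 180.5] q [-0.21  0.79  0.16  1.53 -0.15  0.84  0.18] t 8.25
slide [-0.0713 -0.1741  0.0007] dr [-1.2000e-02  1.0000e-02  2.0846e+01]
```

View pics/w3c.png

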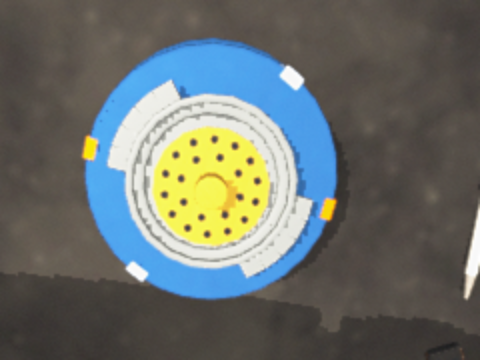

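The strainer is seated flat: its disk fills the mouth evenly in the crop at (210,187), top at 76.7 mm and no tilt. I'm moving over the big ring next.

send_rows --slide '[[-0.005,-0.012,0],[-0.01,-0.025,0],[-0.015,-0.037,0],[-0.02,-0.05,0],[-0.025,-0.062,0],[-0.03,-0.075,0],[-0.035,-0.087,0],[-0.04,-0.1,0],[-0.045,-0.112,0],[-0.05,-0.125,0],[-0.055,-0.137,0],[-0.06,-0.15,0],[-0.065,-0.162,0],[-0.071,-0.174,0],[-0.071,-0.174,0],[-0.071,-0.174,0],[-0.071,-0.174,0],[-0.071,-0.174,0],[-0.071,-0.174,0]]' --dr '[[0,0,1.2],[0,0,2.5],[0,0,3.8],[0,0,5.1],[0,0,6.4],[0,0,7.7],[0,0,9],[0,0,10.3],[0,0,11.6],[0,0,12.9],[0,0,14.2],[0,0,15.5],[0,0,16.8],[0,0,18.1],[0,0,19.4],[0,0,20.6],[0,0,20.85],[0,0,20.85],[0,0,20.85]]' --grip 60

```text
time_s: 10.15
tcp_pos: [422.3, -57.3, 181.2]
orientation: [0.977, -0.216, -0.0, 0.0]
wrist_force: [-0.3, 0.5, 0.4]
grip_width: 51.3
grip_force: 0.0
```

```bash
python3 look.py w4 ring 25; python3 - <<'E'
from h import *
P=np.load("w4.npy")
for lo,hi,r in((44,56,45),(15,34,60)):
    m=(np.hypot(P[...,0]-422,P[...,1]+57)<r)&(P[...,2]>lo)&(P[...,2]<hi);B=P[m]
    R=cv2.minAreaRect(B[:,:2].astype(np.float32));w,V=np.linalg.eigh(np.cov(B[:,:2].T))
    print(len(B),B.mean(0).round(1),cv2.minEnclosingCircle(B[:,:2].astype(np.float32)),R,np.degrees(np.arctan(V[1,1]/V[0,1])),np.percentile(B[:,2],[5,50,95]))
goal(422,-57,100,-25)
E
```

```text
ring 0.73 [323.9, 35.6, 80.0, 82.1] [ 456.6 -177.8   25. ]
ring 0.63 [205.1, 115.7, 96.7, 100.8] [424.5 -57.4  25. ]
yaw now -24.89 tcp [422.3 -57.3 181.2] q [-0.34  0.7   0.74  2.08 -0.79  0.66 -1.08] t 10.15
slide [ 0.0049 -0.3499  0.0812] dr [-1.0000e-03  3.0000e-03 -2.3315e+01]
1017 [422.6 -57.4  49.3] ((421.90472412109375, -55.97511291503906), 29.884580612182617) ((421.5190734863281, -56.91441345214844), (13.898151397705078, 59.15452575683594), 63.486663818359375) -26.170012965571175 [47.36755546 49.45457103 50.71764305]
5528 [424.2 -58.1  19.8] ((420.80572509765625, -56.70024108886719), 47.202423095703125) ((421.3714904785156, -56.642704010009766), (92.53626251220703, 91.8626480102539), 69.66554260253906) 63.011112548995804 [18.45737479 19.77083989 21.01799266]
yaw now -24.97 tcp [422.3 -57.4 181.3] q [-0.34  0.7   0.74  2.08 -0.79  0.66 -1.08] t 10.25
slide [-0.0005 -0.0003  0.0813] dr [-0.    -0.     0.006]
```

View pics/w4.png

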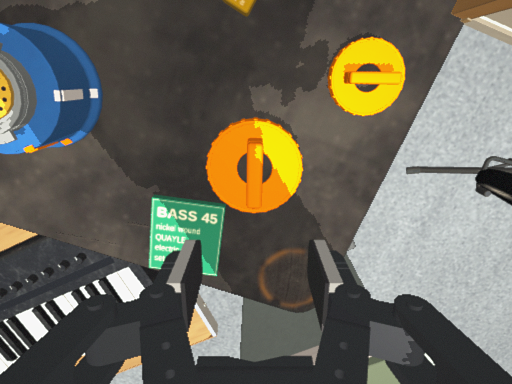

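The large ring is at (255,165) with its bar vertical in the image at (255,173). The bar centre is (421.6,-56.9), angle -26.3°.

send_rows --slide '[[-0.001,0,0.03],[-0.001,0,0.06],[-0.001,0,0.09],[-0.001,0,0.115],[-0.001,0,0.135],[-0.001,0,0.147],[-0.001,0,0.153],[-0.001,0,0.153],[-0.001,0,0.153]]' --dr '[[0,0,0.2],[0,0,0.2],[0,0,0.2],[0,0,0.2],[0,0,0.2],[0,0,0.2],[0,0,0.2],[0,0,0.2],[0,0,0.2]]'

```text
time_s: 11.15
tcp_pos: [421.5, -57.2, 28.6]
orientation: [0.974, -0.227, 0.0, -0.0]
wrist_force: [-0.3, 0.7, 0.6]
grip_width: 51.1
grip_force: 0.0
```

send_rows --slide '[[0,0,0],[0,0,0],[0,0,0],[0,0,0],[0,0,0],[0,0,0],[0,0,0],[0,0,0]]' --dr '[[0,0,0],[0,0,0],[0,0,0],[0,0,0],[0,0,0],[0,0,0],[0,0,0],[0,0,0]]' --grip 0

```text
time_s: 11.95
tcp_pos: [421.5, -57.0, 28.7]
orientation: [0.974, -0.227, 0.0, -0.0]
wrist_force: [-0.5, 0.0, 9.4]
grip_width: 12.7
grip_force: 58.8
```

```bash
python3 - <<'E'
from h import *
goal(571.5,93,170,59)
E
```

```text
yaw now -26.26 tcp [421.5 -57.   28.7] q [-0.01  0.93  0.12  2.19 -1.32  0.1  -0.64] t 11.95
slide [ 0.0682 -0.2009 -0.1412] dr [ 3.000e-03 -6.000e-03 -1.421e+01]
```

send_rows --slide '[[0,0,-0.01],[0,0,-0.03],[0,0,-0.06],[0,0,-0.09],[0,0,-0.115],[0.003,-0.01,-0.125],[0.009,-0.027,-0.125],[0.016,-0.047,-0.125],[0.024,-0.07,-0.125],[0.031,-0.093,-0.125],[0.039,-0.116,-0.125],[0.047,-0.14,-0.125],[0.054,-0.162,-0.125],[0.061,-0.182,-0.125],[0.066,-0.196,-0.125],[0.068,-0.201,-0.125],[0.068,-0.201,-0.125],[0.068,-0.201,-0.125],[0.068,-0.201,-0.125],[0.068,-0.201,-0.125]]' --dr '[[0,0,0],[0,0,0],[0,0,0],[0,0,0],[0,0,0],[0,0,-1],[0,0,-2.3],[0,0,-3.6],[0,0,-4.9],[0,0,-6.2],[0,0,-7.5],[0,0,-8.8],[0,0,-10.1],[0,0,-11.4],[0,0,-12.7],[0,0,-14],[0,0,-14.55],[0,0,-14.55],[0,0,-14.55],[0,0,-14.55]]'

```text
time_s: 13.95
tcp_pos: [571.2, 93.0, 153.3]
orientation: [0.862, 0.507, -0.0, 0.0]
wrist_force: [0.0, 1.2, -0.5]
grip_width: 13.0
grip_force: 59.1
```

```bash
python3 look.py w5 ring 140; python3 - <<'E'
from h import *
P=np.load("w5.npy");s=snapshot("top");T=cloud(s)
for n,Q,lo,hi in(("wrist",P,130,165),("top",T,130,152),("topcan",T,55,70)):
    m=(np.hypot(Q[...,0]-571.5,Q[...,1]-94)<70)&(Q[...,2]>lo)&(Q[...,2]<hi);B=Q[m]
    if len(B)>5:print(n,len(B),np.percentile(B[:,2],[5,50,95]).round(1),cv2.minEnclosingCircle(B[:,:2].astype(np.float32)))
goal(571.3,93.5,94,61)
E
```

```text
ring 0.7 [163.4, 149.5, 180.6, 184.1] [569.5  92.7 140. ]
ring 0.69 [416.3, 0.0, 50.7, 10.2] [693.4 151.5 140. ]
yaw now 60.92 tcp [571.2  93.  153.3] q [-0.4   0.85  0.38  1.57 -0.4   0.8  -0.36] t 13.95
slide [ 0.1456 -0.0778  0.0533] dr [-2.000e-03  3.000e-03 -9.014e+00]
wrist 14679 [142.1 144.2 149.2] ((570.4922485351562, 93.49412536621094), 47.07173538208008)
yaw now 60.97 tcp [571.3  93.  153.3] q [-0.4   0.85  0.38  1.57 -0.4   0.8  -0.36] t 14.1
slide [ 0.0004 -0.0003  0.0593] dr [ 0.     0.002 -0.005]
```

View pics/w5.png

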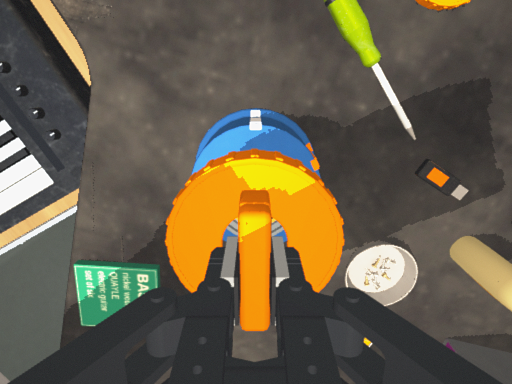

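The ring is held level and centred over the neck, its bar in line with the white mark at (255,120). I'm lowering it.

send_rows --slide '[[0,0,0.01],[0,0,0.02],[0,0,0.03],[0,0,0.036],[0,0,0.041],[0,0,0.045],[0,0,0.049],[0,0,0.053],[0,0,0.056],[0,0,0.058],[0,0,0.06],[0,0,0.061],[0,0,0.061],[0,0,0.061],[0,0,0.061]]' --dr '[[0,0,0],[0,0,0],[0,0,0],[0,0,0],[0,0,0],[0,0,0],[0,0,0],[0,0,0],[0,0,0],[0,0,0],[0,0,0],[0,0,0],[0,0,0],[0,0,0],[0,0,0]]'

```text
time_s: 15.6
tcp_pos: [571.4, 93.0, 92.8]
orientation: [0.862, 0.508, 0.0, 0.0]
wrist_force: [-3.1, -0.3, 7.4]
grip_width: 13.0
grip_force: 60.2
```

send_rows --slide '[[0,0,0],[0,0,0],[0,0,0],[0,0,0],[0,0,0],[0,0,0],[0,0,0],[0,0,0],[0,0,0],[0,0,0],[0,0,0],[0,0,0],[0,0,0],[0,0,0],[0,0,0],[0,0,0],[0,0,0],[0,0,0],[0,0,0],[0,0,0]]' --dr '[[0,0,0.3],[0,0,0.9],[0,0,1.6],[0,0,2.3],[0,0,3],[0,0,3.7],[0,0,4.4],[0,0,5.1],[0,0,5.8],[0,0,6.5],[0,0,7.2],[0,0,7.9],[0,0,8.6],[0,0,9.2],[0,0,9.7],[0,0,10.1],[0,0,10.4],[0,0,10.7],[0,0,10.8],[0,0,10.8]]'

```text
time_s: 17.6
tcp_pos: [571.8, 93.1, 92.8]
orientation: [0.999, -0.033, 0.001, -0.0]
wrist_force: [-0.6, -1.0, 5.6]
grip_width: 12.8
grip_force: 60.1
```

```bash
python3 - <<'E'
from h import *
o=get_obs();print(o["wrist_force"].round(1),o["moment"].round(2));goal(571.3,93.5,94,-4,o)
E
```

```text
[-0.6 -1.   5.6] [0.07 0.02 0.02]
yaw now -3.8 tcp [571.8  93.1  92.8] q [-0.51  1.    0.64  1.63 -0.78  0.79 -1.16] t 17.6
slide [-0.0005 -0.0004 -0.0012] dr [-0.001 -0.011  0.033]
```

send_rows --slide '[[0,0,0],[0,0,0],[0,0,0],[0,0,0],[0,0,0]]' --dr '[[0,0,0.15],[0,0,0.3],[0,0,0.45],[0,0,0.5],[0,0,0.5]]'

```text
time_s: 18.1
tcp_pos: [572.0, 93.6, 92.8]
orientation: [0.998, -0.059, 0.001, -0.0]
wrist_force: [2.3, 3.3, 4.0]
grip_width: 12.8
grip_force: 60.1
```

```bash
python3 - <<'E'
from h import *
o=get_obs();print(o["wrist_force"].round(1),o["moment"].round(2));goal(571.3,93.5,94,-4,o)
E
```

```text
[2.3 3.3 4. ] [ 0.64 -0.5   0.45]
yaw now -6.73 tcp [572.   93.6  92.8] q [-0.52  1.    0.65  1.62 -0.8   0.8  -1.2 ] t 18.1
slide [-0.0007  0.0002 -0.0012] dr [-0.007 -0.015 -0.455]
```

The moment rose to 0.45 N m, so the ring is at its stop. I'm letting go and backing up.

send_rows --slide '[[0,0,0],[0,0,0],[0,0,0],[0,0,0],[0,0,0],[0,0,-0.02],[0,0,-0.05],[0,0,-0.08],[-0.02,0,-0.11],[-0.04,0,-0.12],[-0.06,0,-0.12],[-0.06,0,-0.12],[-0.06,0,-0.12]]' --dr '[[0,0,0],[0,0,0],[0,0,0],[0,0,0],[0,0,0],[0,0,0],[0,0,0],[0,0,0],[0,0,0],[0,0,0],[0,0,0],[0,0,0],[0,0,0]]' --grip 50

```text
time_s: 19.4
tcp_pos: [512.0, 100.3, 212.4]
orientation: [0.998, -0.059, 0.0, -0.0]
wrist_force: [0.3, -0.4, -0.1]
grip_width: 42.9
grip_force: 0.0
```

```bash
python3 look.py w6 ring 84; python3 - <<'E'
from h import *
P=np.load("w6.npy")
for lo,hi in((108,120),(78,92)):
    m=(np.hypot(P[...,0]-571.5,P[...,1]-94)<60)&(P[...,2]>lo)&(P[...,2]<hi);B=P[m]
    w,V=np.linalg.eigh(np.cov(B[:,:2].T))
    print(len(B),cv2.minEnclosingCircle(B[:,:2].astype(np.float32)),np.degrees(np.arctan(V[1,1]/V[0,1])),np.linalg.lstsq(np.c_[B[:,:2]-B[:,:2].mean(0),np.ones(len(B))],B[:,2],rcond=None)[0])
E
```

```text
ring 0.95 [196.3, 41.5, 116.4, 122.1] [573.7  93.   84. ]
ring 0.64 [477.3, 151.4, 32.7, 61.8] [ 482.3 -105.2   84. ]
yaw now -6.77 tcp [512.  100.3 212.4] q [-0.65  0.78  0.78  1.72 -0.67  0.93 -1.28] t 19.4
slide [ 0.043  -0.1639  0.1125] dr [ 2.0000e-03 -3.0000e-03 -2.0295e+01]
1601 ((571.419677734375, 94.22822570800781), 30.02149772644043) -5.299197546939983 [-1.03676878e-03  9.22178615e-03  1.13265837e+02]
8295 ((571.291748046875, 93.8119888305664), 46.8547248840332) 84.44071953870959 [-2.93310823e-04  1.28252854e-03  8.36977886e+01]
```

View pics/w6.png

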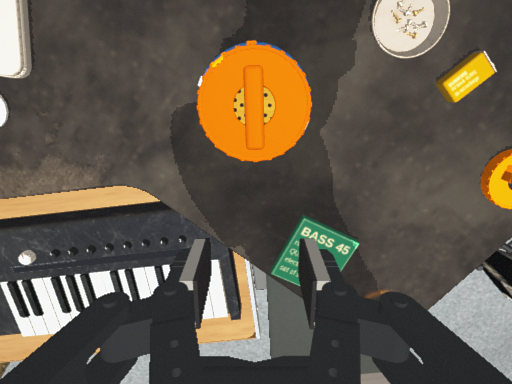

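The ring at (254,100) lies flat, with its flange top at 83.7 mm (fully down), its bar at -5.3° against the marks at -3.8°, and the brass disk visible through the hole. I'm handing it in.

```bash
python3 -c "
from workcell import *
print(close_job())"
```

```text
the job is handed in; nothing more can be done
None
```

The canister is closed and the job is handed in at about 19.5 s, though the hand-in gave no verdict. My last look showed the strainer in place under the ring, the ring fully down at its stop with its bar about 1.5° from the orange marks, the gripper clear, and the white disk was never touched.

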